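# Fit the spacer sleeve to a microscope focus drive and lock it with the keeper

## Task

Fit the flanged brass sleeve from the blue parts tray over the upright steel shaft of the white microscope focus drive: pull the drive's red-gripped fork keeper back out of the way, lower the sleeve, flange down, by hand (not dropped) until it sits fully home on the deck, then push the keeper all the way forward so that its fork holds the flange down. Let go of everything, and leave the other parts, the can and the screwdriver where they are.

Things in the scene. Friction and masses are not known exactly. Their poses are not given: they have to be found in the camera images.
- drive: White microscope focus drive, fixed. Origin on the bench (z 0) on the shaft axis. Block 100 mm in x, y -120 to +60 mm, flat deck at z 60. Steel shaft 16 mm diameter at x = y = 0. Keeper on the -y side between two guide strips 12 mm tall (x +-32, y -116 to -36). On the +y side an end wall 46 mm above the deck, inner face y 46. Black knob sticks out 12 mm from the +x side, below deck height.
- seat (a point): Point on the deck at the foot of the shaft, on its axis; axes as the drive's. The sleeve's origin comes here when home.
- shaft_tip (a point): Centre of the shaft's top end, 68 mm above the seat; the top 12 mm taper from 16 to 8 mm diameter.
- keeper (a joint): Fork keeper's position along the drive's +y, m: 0 = pulled right back, 0.046 = fully forward at its stop, fork round the shaft. Stays where left (1.5 N friction). Dark steel fork, 9 to 13 mm above the deck; two prongs 9 mm wide, 38 mm apart inside, tips at drive y = joint - 0.038. Below about 0.015 it clears the sleeve's flange. Starts between 0.030 and 0.044.
- keeper_grip (a point): Centre of the top of the keeper's red grip block, 42 mm above the deck. The block is 12 mm in the drive's x, 16 mm in the drive's y, and 29 mm tall above the fork plate. It lies at drive y = -86 mm + joint, x = 0. Axes as the drive's.
- sleeve: Brass flanged spacer sleeve, standing flange down in the tray. Origin at the centre of its underside, z along its bore. Tube 32 mm outside diameter, through bore 19 mm diameter, 45 mm tall in all; flange at the bottom 48 mm diameter and 5 mm thick. About 0.24 kg.
- tray: Shallow blue plastic parts tray, fixed, 130 mm in x, 220 mm in y, 18 mm high, walls and floor 4 mm thick. Origin at the centre of its underside. Sleeve, bearing and black knob stand in it in a row along y, in any order.
- bearing: Bystander: plain steel ring without a flange, 40 mm outside diameter, 23 mm bore, 14 mm tall, flat in the tray. Origin at the centre of its underside.
- focus_knob: Bystander: black plastic focus knob, 44 mm diameter, 30 mm tall, in the tray. Origin at the centre of its underside.
- can: Bystander: upright white and blue can, 52 mm diameter, 130 mm tall, standing on the bench between tray and drive. Origin at the centre of its underside.
- screwdriver: Bystander: screwdriver with a green handle, 150 mm long, lying on the bench between tray and drive, nearer the robot than the can.

How it is judged:
On the way:
1. the sleeve is lowered round the shaft to within 8 mm of the deck while the fingers still hold it (z of sleeve in the frame of seat below 0.008 m and horizontal distance between sleeve and seat below 0.004 m and angle between sleeve's own z axis and vertical below 0.2 rad and contact force between the fingers and sleeve above 0.5 N), for 0.05 s.
At the end, for the whole second after the job is handed in: The sleeve stands flange down on the deck round the shaft (underside within 2.5 mm of the deck, centred within 3.5 mm, tilt under 0.06 rad), at rest and released, and the keeper is forward beyond 0.040 m of its 0.046 m travel, its fork over the flange (z of sleeve in the frame of seat between -0.003 and 0.0025 m and horizontal distance between sleeve and seat below 0.0035 m and angle between sleeve's own z axis and vertical below 0.06 rad and value of joint keeper above 0.04 m and linear speed of sleeve below 0.02 m/s and contact force between the fingers and sleeve below 0.1 N); the robot touches nothing.
It fails at once if the can is moved more than 30 mm or tipped (distance of can from where it was at the start of the episode above 0.03 m or angle between can's own z axis and vertical above 0.35 rad).
It fails at once if the bearing, the black knob or the screwdriver is moved more than 30 mm (distance of any of bearing, focus_knob, screwdriver from where it was at the start of the episode above 0.03 m).
It also fails if it takes over 69 s, if anything falls off the work surface, if the arm or the gripper's body presses on something with over 40 N, if the wrist force passes 120 N, or if a joint passes its speed limit or range.

## Robot

A 7-joint arm with a two-finger parallel gripper is mounted at the origin on the work surface. World frame = base frame: x ahead of the robot, y to its left, z up, the work surface at z = 0. Lengths are in m, angles in rad, forces in N, time in s.
With the tool pointing down it reaches from about 0.4 to 0.85 m from the base axis. Payload 10.4 kg.
Tool frame: the origin (TCP) lies between the finger pads; the fingertips stand manip.tip_extent ahead of it and the grasp point (between the pads) lies 6 mm ahead of it (manip.tip_extent is the distance from the TCP to the fingertips, in m); z points along the fingers, y is the line along which they close (so a half turn about z gives the same grasp; the last joint's range is limited). The gripper opens to 85 mm and grips with 20 to 120 N. Pads are 22 mm wide; open, the fingers measure 114 mm over their backs; the gripper's body (76 mm by 85 mm) begins 54 mm behind the grasp point. The pads swing forward as they close: fully open they stand 13 mm farther back than shut.
Start: joints at [1.103, 0.332, -0.065, 1.46, 0.022, 1.35, -0.088], TCP at [0.269, -0.564, 0.256] pointing down, gripper open.
Joint ranges: [-2.6, 2.6], [-0.5, 2.12], [-1.47, 1.34], [0.16, 2.42], [-1.27, 4.41], [0.06, 2.06], [-2.6, 2.6]. Speed limits (rad/s): [2.22, 2.22, 2.79, 2.79, 3.14, 3.14, 3.14].

## Interface

Orientations are given as a unit quaternion [x, y, z, w].
In Python, from workcell import get_obs, optics, workorder, manip gives the robot as it stands.
- The arm moves only by the tool jog_arm, never from a script. Its argument "increments" is a list of rows, each a list of 7 numbers: the shift along the tool's x, y, z in m, then the turn, a rotation vector about the tool's x, y, z in rad, then the opening, from -1 (shut) to 1 (fully open). A call has 1 to 5 rows; each row is the pose to reach, as a shift and turn from the pose commanded when the call began, along the tool's axes at that moment; what a row does not reach only later rows make up. A row lasts 1/12 s, in which the tool goes at most 41.7 mm and 7.16 degrees, less where a joint would pass 70% of its speed; a pose out of reach is approached as far as the arm can. A call with a gripper value outside its range is refused whole. The fingers move at their own pace and stop on an object; "grip_force" is the grip in N (left out, the last holds). Time passes only in rows, so rows that repeat a pose let the fingers close. It gives the time, the measured TCP pose, the force, the opening and the grip force at its end, in the units of the state.
- get_obs(): the state, without advancing time (a new reading comes with each control period).
- optics.camera(name): name is "side" or "top"; returns a dict with "color" (480x640x3 uint8, red, green, blue), "depth" (480x640 float32, m along the optical axis (not along the pixel's ray), 0 where there is no reading), "K" (3x3 intrinsics, pixels), "R" (3x3) and "t" (3): a world point X has camera coordinates R X + t. Camera axes: x right, y down, z forward; pixel columns grow to the right and rows downward; lengths in m; the calibration is good to about 2 mm. A picture is of the moment at which its call begins.
- workorder.hand_in(): hands the job in; it is judged then, once.
The state is a dict: "clock": time; "joint_pos": joint angles; "joint_velocities": joint speeds; "tau": joint torques, N m; "position": TCP position; "ee_rot": TCP orientation; "ft_force": force on the tool from outside, world axes, zero at the start; "torque": the same for the moment, N m; "grip_width": opening from 0.0 (shut) to 1.0 (fully open); "grasp_force": force on a finger pad.
Only numpy, scipy, OpenCV 4.12 (cv2) and the standard library are available. Lean on these libraries where they do the work, as an engineer would, in place of code of your own. Each camera call takes 0.05 s, during which the arm holds its last target. There are 200 camera calls.

## Working session

There is one attempt and no reset: what is moved stays moved. The work goes in short steps, Python scripts to look and compute and a tool call to move; the robot and the scene stay as the last step left them, time stands still between calls to the robot, and variables do not carry over. Pictures are saved under pics/ and viewed, at most 10 in all, crops included, and the job is handed in when it is done.

Besides the shell and the picture viewer there is one more tool, called after "Call:" as a command line: name --pt "numbers of a row" for each row, then --argument value for the rest. jog_arm: Moves the arm, as the interface text tells. Its arguments: {"type":"object","properties":{"increments":{"type":"array"},"grip_force":{"type":"number"}},"required":["increments"]}

```bash
mkdir -p pics; ls
python3 - <<'E'
from workcell import get_obs, optics, workorder, manip
import cv2,numpy as np
print(get_obs()); print(manip.tip_extent)
for n in ("side","top"):
    c=optics.camera(n); cv2.imwrite(f"pics/{n}0.png",c["color"][:,:,::-1]); np.savez(f"{n}0.npz",**c)
    print(n,c["K"],c["R"],c["t"],-c["R"].T@c["t"])
E
```

```text
pics
{'clock': 0.0, 'joint_pos': array([ 1.10342398,  0.33286358, -0.06472801,  1.46094748,  0.0215972 ,
        1.34992307, -0.08850602]), 'joint_velocities': array([ 9.53697792e-04, -1.41045975e-04, -6.10942839e-04,  5.83759061e-04,
       -3.56626867e-05, -5.49893236e-05, -1.93774948e-03]), 'tau': array([ 1.05203766e-03, -6.25445652e+01,  4.98421106e-02, -3.91606915e+01,
        1.61471096e-02,  9.85960913e-03,  1.10501927e-05]), 'position': array([ 0.26876827, -0.56387059,  0.25551822]), 'ee_rot': array([ 9.75369165e-01,  2.20577583e-01, -1.87034429e-04, -6.98324418e-04]), 'ft_force': array([ 0.31727199, -0.67432196, -0.30694207]), 'torque': array([-0.04945148,  0.03089619,  0.02143923]), 'grasp_force': 0.0, 'grip_width': 0.9997725846752583}
0.025
side [[613.36991762   0.         315.57752789]
 [  0.         613.36991762 233.30854276]
 [  0.           0.           1.        ]] [[-0.76724541 -0.64134855  0.00255414]
 [-0.34659199  0.41127068 -0.84304829]
 [ 0.53963736 -0.64771017 -0.53783181]] [0.41113617 0.27207207 0.72686299] [0.01749791 0.62258288 0.61924983]
top [[478.21680169   0.         321.6342501 ]
 [  0.         478.21680169 232.2160305 ]
 [  0.           0.           1.        ]] [[ 0.01627256 -0.99984543 -0.0066568 ]
 [-0.98703278 -0.015      -0.15981646]
 [ 0.1596919   0.0091711  -0.9871243 ]] [-0.00394875  0.56294307  0.94567517] [ 0.40469085 -0.00417687  1.02344022]
```

View pics/side0.png

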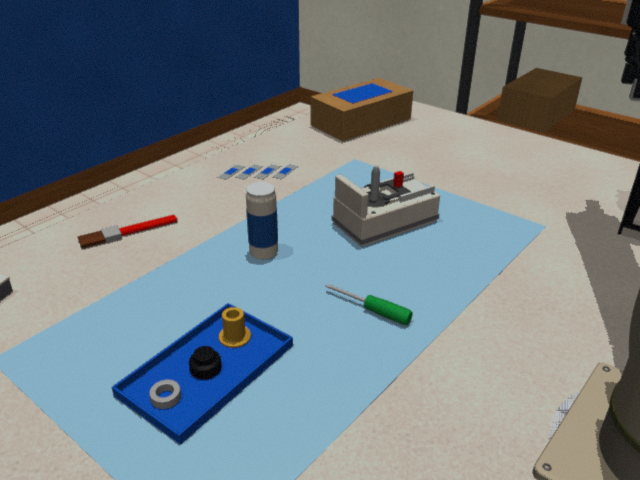

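View pics/top0.png

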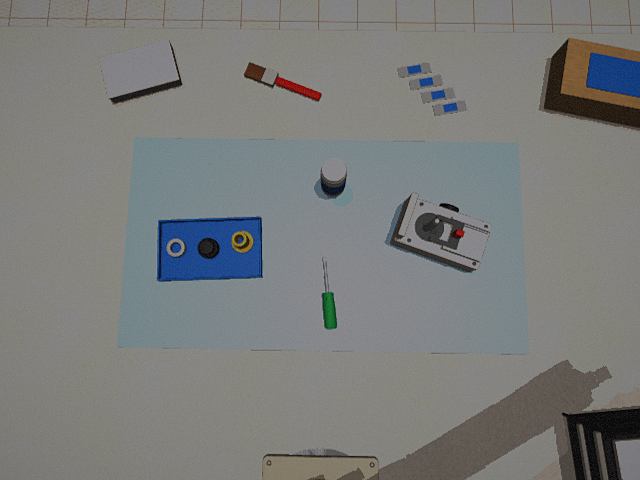

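The side view has the tray at lower left with the sleeve at about (234,325). The can is at (262,220), the screwdriver at (385,308), the shaft at (376,185) and the red grip at (398,180). In the top view the sleeve is at (242,241), the shaft around (435,227), the red grip at (459,233) and the can at (333,178).

```bash
cat > h.py <<'E'
import numpy as np,cv2
def load(n,k): return dict(np.load(f"{n}{k}.npz"))
def cloud(c):
    v,u=np.mgrid[:480,:640]; d=c["depth"]
    P=np.stack([(u-c["K"][0,2])/c["K"][0,0]*d,(v-c["K"][1,2])/c["K"][1,1]*d,d],-1)
    X=(P-c["t"])@c["R"]; X[d==0]=np.nan; return X
def ray(c,u,v):
    d=c["R"].T@np.linalg.inv(c["K"])@[u,v,1.]; return -c["R"].T@c["t"],d/np.linalg.norm(d)
def plane(c,u,v,z):
    o,d=ray(c,u,v); return o+d*(z-o[2])/d[2]
def tri(c1,p1,c2,p2):
    o1,a=ray(c1,*p1);o2,b=ray(c2,*p2)
    s=np.linalg.lstsq(np.stack([a,-b],1),o2-o1,rcond=None)[0]
    return (o1+a*s[0]+o2+b*s[1])/2,np.linalg.norm(o1+a*s[0]-o2-b*s[1])
def hsv(c): return cv2.cvtColor(c["color"],cv2.COLOR_RGB2HSV)
def masks(c):
    h=hsv(c); H,S,V=h[...,0],h[...,1],h[...,2]
    return dict(gold=(H>12)&(H<35)&(S>150)&(V>60),red=((H<6)|(H>174))&(S>170)&(V>60))
E
python3 - <<'E'
from h import *
np.set_printoptions(precision=4,suppress=True)
for n in ("side","top"):
    c=load(n,0);X=cloud(c);m=masks(c); print(n)
    box=(X[...,0]>.35)&(X[...,0]<.7)&(abs(X[...,1])<.4)
    for k in m:
        p=X[m[k]&box]; print(k,len(p),p.min(0),p.max(0))
        t=p[p[:,2]>p[:,2].max()-.006]; print('  top',len(t),t.mean(0),cv2.minEnclosingCircle(t[:,:2].astype(np.float32)))
        if k=="gold":
            f=p[p[:,2]<.015]; print('  flange',len(f),cv2.minEnclosingCircle(f[:,:2].astype(np.float32)) if len(f) else 0)
    dr=box&(X[...,1]<-.12)&(X[...,2]>.055)&(X[...,2]<.065)
    print('deck',dr.sum(),cv2.minAreaRect(X[dr][:,:2].astype(np.float32)),np.median(X[dr][:,2]))
    w=X[box&(X[...,1]<-.12)&(X[...,2]>.10)&(X[...,2]<.112)]
    print('wall top',len(w),cv2.minAreaRect(w[:,:2].astype(np.float32)))
    s=X[box&(X[...,1]<-.12)&(X[...,2]>.113)]; print('shaft',len(s),s.min(0),s.max(0),s.mean(0))
    can=X[box&(abs(X[...,1])<.1)&(X[...,2]>.1)]; print('can',can.mean(0),can.max(0),can.min(0))
    tr=box&(X[...,1]>.08)&(X[...,2]>.014)&(X[...,2]<.022)&(hsv(c)[...,0]>105); print('tray',cv2.minAreaRect(X[tr][:,:2].astype(np.float32)))
a=cv2.resize(cv2.imread("pics/top0.png")[180:280,380:500],None,fx=5,fy=5,interpolation=2)
cv2.imwrite("pics/topc.png",a)
a=cv2.resize(cv2.imread("pics/side0.png")[150:250,320:450],None,fx=5,fy=5,interpolation=2)
cv2.imwrite("pics/sidec.png",a)
E
```

```text
side
gold 869 [0.5221 0.1517 0.0036] [0.5664 0.1986 0.0501]
  top 186 [0.5433 0.1775 0.0469] ((0.5445685386657715, 0.17596708238124847), 0.016836242750287056)
  flange 300 ((0.5432932376861572, 0.17527414858341217), 0.02402418665587902)
red 123 [ 0.5486 -0.2707  0.0727] [ 0.5621 -0.2538  0.1019]
  top 31 [ 0.5543 -0.2618  0.0994] ((0.5543566346168518, -0.2625201940536499), 0.008697588928043842)
deck 1434 ((0.562477171421051, -0.2403452843427658), (0.1821299046278, 0.10057639330625534), 70.52494812011719) 0.058261057481768894
wall top 290 ((0.5625808238983154, -0.19534558057785034), (0.12493623793125153, 0.08380802720785141), 52.1314811706543)
shaft 59 [ 0.5642 -0.2194  0.1131] [ 0.5791 -0.2034  0.127 ] [ 0.5716 -0.2108  0.1194]
can [ 0.664  -0.0088  0.1195] [0.6965 0.0111 0.1306] [ 0.6448 -0.0408  0.1   ]
tray ((0.5289058685302734, 0.24400874972343445), (0.133379727602005, 0.22188208997249603), 2.91178822517395)
top
gold 249 [0.5255 0.1538 0.0054] [0.569  0.1972 0.0544]
  top 75 [0.545  0.1751 0.0501] ((0.5454826354980469, 0.17578962445259094), 0.015396925620734692)
  flange 127 ((0.5462480187416077, 0.1756153255701065), 0.02304753102362156)
red 45 [ 0.5503 -0.2717  0.0976] [ 0.5641 -0.2572  0.104 ]
  top 43 [ 0.5574 -0.2641  0.1019] ((0.5571430921554565, -0.26390540599823), 0.008355502039194107)
deck 2947 ((0.5696758031845093, -0.24379757046699524), (0.18006430566310883, 0.11058031022548676), 70.75211334228516) 0.05992946068872107
wall top 379 ((0.5746885538101196, -0.2142610251903534), (0.121306411921978, 0.08997529745101929), 70.81932067871094)
shaft 57 [ 0.5668 -0.2214  0.1131] [ 0.5821 -0.206   0.1317] [ 0.5733 -0.2122  0.1221]
can [ 0.6692 -0.0166  0.1268] [0.6964 0.0076 0.1342] [ 0.6474 -0.0418  0.1002]
tray ((0.5298703908920288, 0.24427196383476257), (0.13015948235988617, 0.2205965667963028), 2.979015350341797)
```

View pics/topc.png

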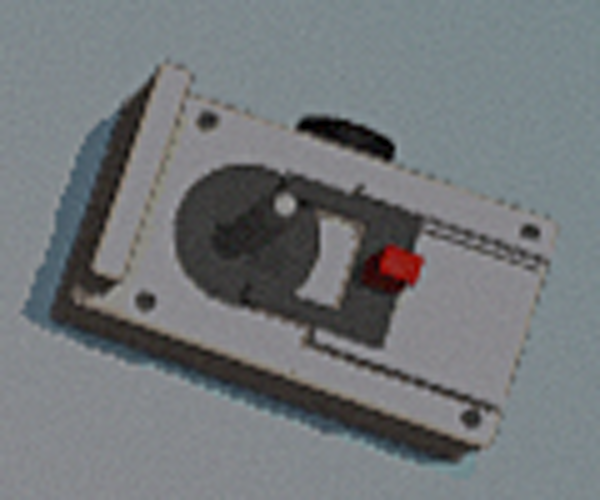

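View pics/sidec.png

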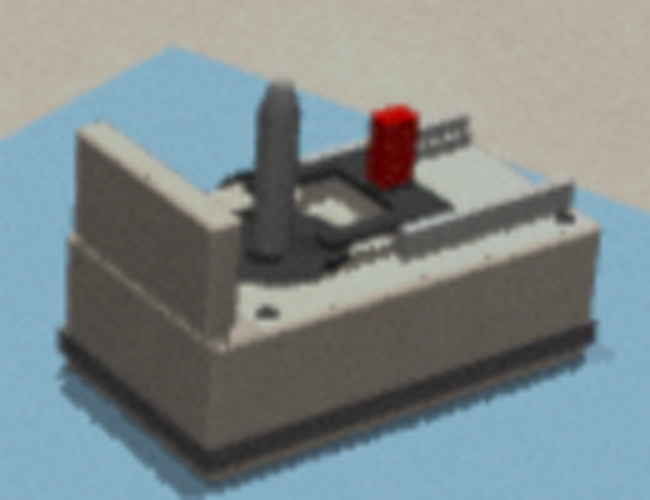

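The crops confirm the layout. The end wall is at the left (+y), and the grip is at crop (400,265) in the top view. The fork is forward round the shaft, whose tip is at (285,203). The fused estimates are shaft (0.573, -0.2125), drive yaw -19.4°, grip (0.556, -0.263, 0.102) and sleeve (0.545, 0.1757). First I approach the grip.

Call:
jog_arm --pt "0.039 -0.015 0.0 0 0 -0.12 1" --pt "0.078 -0.03 0.01 0 0 -0.24 0.6" --pt "0.117 -0.044 0.02 0 0 -0.36 0.2" --pt "0.156 -0.059 0.03 0 0 -0.48 0" --pt "0.194 -0.074 0.04 0 0 -0.6 0" --grip_force 30

```text
clock: 0.52
position: [0.4105, -0.4151, 0.2167]
ee_rot: [0.865, 0.501, -0.0, -0.0]
ft_force: [0.7, -0.5, 0.0]
grip_width: 0.501
grasp_force: 0.0
```

```bash
cat > go.py <<'E'
import sys,numpy as np
from scipy.spatial.transform import Rotation as R
from workcell import get_obs
o=get_obs(); r=R.from_quat(o["ee_rot"])
x,y,z,yaw=[float(a) for a in sys.argv[1:5]]   # yaw = direction of tool y, deg
a=np.radians(yaw); ty=np.array([np.cos(a),np.sin(a),0]); tz=np.array([0,0,-1.])
t=R.from_matrix(np.stack([np.cross(ty,tz),ty,tz],1))
print("t%.2f pos"%o["clock"],o["position"].round(4),"shift",r.inv().apply(np.array([x,y,z])-o["position"]).round(4),"rot",(r.inv()*t).as_rotvec().round(3),"F",o["ft_force"].round(1),"g",round(o["grip_width"],3),round(o["grasp_force"],1))
E
python3 go.py .556 -.263 .15 -19.4
```

```text
t0.52 pos [ 0.4105 -0.4151  0.2167] shift [0.2043 0.0507 0.0667] rot [-0.     0.    -0.182] F [ 0.7 -0.5  0. ] g 0.501 0.0
```

Call:
jog_arm --pt "0.04 0.01 0.0 0 0 -0.1 0" --pt "0.08 0.02 0.01 0 0 -0.182 0" --pt "0.12 0.03 0.02 0 0 -0.182 0" --pt "0.16 0.04 0.045 0 0 -0.182 0" --pt "0.198 0.05 0.066 0 0 -0.182 0"

```text
clock: 0.93
position: [0.5466, -0.276, 0.156]
ee_rot: [0.818, 0.576, 0.0, 0.0]
ft_force: [0.8, -1.2, -0.5]
grip_width: 0.498
grasp_force: 0.0
```

Call:
jog_arm --pt "0.006 0.001 0 0 0 0 0" --pt "0.006 0.001 0 0 0 0 0"

```text
clock: 1.1
position: [0.5495, -0.2682, 0.1547]
ee_rot: [0.816, 0.578, 0.0, -0.002]
ft_force: [-0.1, -1.1, 0.8]
grip_width: 0.501
grasp_force: 0.0
```

```bash
python3 go.py .556 -.263 .106 -19.4
python3 - <<'E'
from workcell import optics
import cv2,numpy as np
for n in ("side","top"):
    c=optics.camera(n); np.savez(f"{n}1.npz",**c)
    y,x=((100,320) if n=="side" else (160,370)); a=c["color"][y:y+150,x:x+130,::-1] if n=="side" else c["color"][y:y+150,x:x+130,::-1]
    globals()[n]=cv2.resize(a,None,fx=3,fy=3,interpolation=2)
cv2.imwrite("pics/b.png",np.hstack([side,top]))
E
```

```text
t1.10 pos [ 0.5495 -0.2682  0.1547] shift [0.007  0.0046 0.0487] rot [-0.003 -0.002  0.   ] F [-0.1 -1.1  0.8] g 0.501 0.0
```

View pics/b.png

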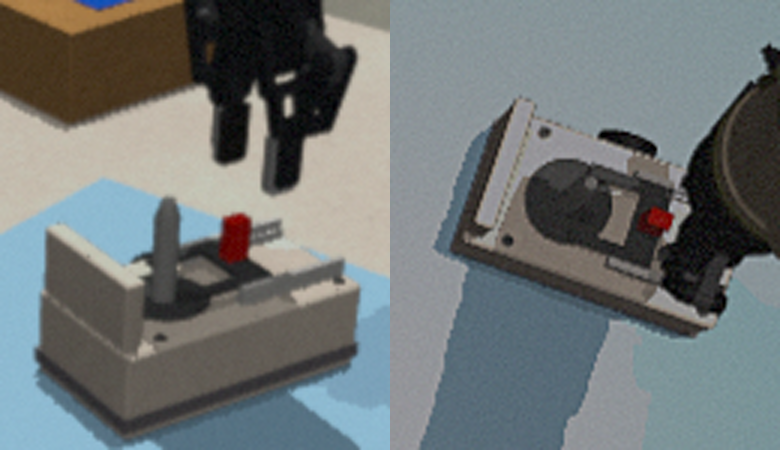

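The side crop shows the fingers above and behind the red grip (crop 235,235); the top crop has the grip at (655,220) just ahead of the gripper. I'll line up and then descend.

Call:
jog_arm --pt "0.007 0.005 0.0 0 0 0 0" --pt "0.007 0.005 0.01 0 0 0 0" --pt "0.007 0.005 0.01 0 0 0 0"

```text
clock: 1.45
position: [0.5548, -0.2678, 0.1451]
ee_rot: [0.818, 0.575, -0.0, -0.0]
ft_force: [-0.7, 0.5, -1.0]
grip_width: 0.499
grasp_force: 0.0
```

```bash
python3 go.py .556 -.263 .106 -19.4
```

```text
t1.45 pos [ 0.5548 -0.2678  0.1451] shift [ 0.0049 -0.0004  0.0391] rot [-0.001  0.    -0.006] F [-0.7  0.5 -1. ] g 0.499 0.0
```

Call:
jog_arm --pt "0.005 0 0.01 0 0 0 0" --pt "0.005 0 0.025 0 0 0 0" --pt "0.005 0 0.039 0 0 0 0" --pt "0.005 0 0.039 0 0 0 -1" --pt "0.005 0 0.039 0 0 0 -1"

```text
clock: 1.87
position: [0.5565, -0.2625, 0.1067]
ee_rot: [0.818, 0.576, -0.0, -0.001]
ft_force: [-0.4, 0.3, 0.1]
grip_width: 0.227
grasp_force: 0.0
```

Call:
jog_arm --pt "0 0 0 0 0 0 -1" --pt "0 0 0 0 0 0 -1" --pt "0 0 0 0 0 0 -1"

```text
clock: 2.12
position: [0.5582, -0.263, 0.1078]
ee_rot: [0.818, 0.576, 0.001, 0.001]
ft_force: [6.8, -2.4, -11.0]
grip_width: 0.128
grasp_force: 34.6
```

```bash
python3 go.py .556 -.263 .106 -19.4
```

```text
t2.12 pos [ 0.5582 -0.263   0.1078] shift [-0.0008 -0.0021  0.0018] rot [ 0.003 -0.    -0.005] F [  6.8  -2.4 -11. ] g 0.128 34.6
```

Call:
jog_arm --pt "-0.006 0.002 0 0 0 0 -1" --pt "-0.013 0.002 0 0 0 0 -1" --pt "-0.02 0.002 0 0 0 0 -1" --pt "-0.027 0.002 0 0 0 0 -1" --pt "-0.027 0.002 0 0 0 0 -1"

```text
clock: 2.53
position: [0.5488, -0.2911, 0.1076]
ee_rot: [0.818, 0.575, -0.001, 0.0]
ft_force: [-4.1, -0.1, -2.3]
grip_width: 0.129
grasp_force: 35.9
```

Call:
jog_arm --pt "0 0 0 0 0 0 -1" --pt "0 0 0 0 0 0 -1"

```text
clock: 2.7
position: [0.5494, -0.2892, 0.1076]
ee_rot: [0.818, 0.575, -0.0, 0.0]
ft_force: [-5.3, -0.1, -1.8]
grip_width: 0.129
grasp_force: 35.9
```

```bash
python3 go.py .556 -.263 .106 -19.4; python3 -c "
from workcell import get_obs;print(get_obs()['joint_pos'].round(3))"
```

```text
t2.70 pos [ 0.5494 -0.2892  0.1076] shift [ 0.0269 -0.0027  0.0016] rot [-0.001  0.001 -0.006] F [-5.3 -0.1 -1.8] g 0.129 35.9
[ 0.685  0.467 -0.351  1.622  0.177  1.084 -0.059]
```

Call:
jog_arm --pt "0 0 0 0 0 0 0" --pt "0 0 0 0 0 0 0" --pt "0 0 -0.03 0 0 0 0" --pt "0 0 -0.07 0 0 0 0" --pt "0 0 -0.1 0 0 0 0"

```text
clock: 3.12
position: [0.5511, -0.2883, 0.2106]
ee_rot: [0.817, 0.576, 0.001, 0.001]
ft_force: [0.8, 0.1, 0.9]
grip_width: 0.501
grasp_force: 0.0
```

```bash
python3 go.py .5455 .1757 .2 -19.4;python3 - <<'E'
from workcell import optics
from h import *
np.set_printoptions(precision=4,suppress=True)
c=optics.camera("side"); m=masks(c)["red"];X=cloud(c)
p=X[m&(abs(X[...,1])<.4)&(X[...,0]<.7)];t=p[p[:,2]>.094];print(t.mean(0), "joint moved", (t.mean(0)-[.5543,-.2618,.0994])@[.332,.943,0])
E
```

```text
t3.12 pos [ 0.5511 -0.2883  0.2106] shift [ 0.4351 -0.1614  0.0102] rot [ 0.003 -0.    -0.005] F [0.8 0.1 0.9] g 0.501 0.0
[ 0.5448 -0.2871  0.0979] joint moved -0.02701177409052248
```

Call:
jog_arm --pt "0.036 -0.0135 0 0 0 0 0" --pt "0.073 -0.027 0 0 0 0 0.2" --pt "0.109 -0.0405 0 0 0 0 0.4" --pt "0.146 -0.054 0 0 0 0 0.4" --pt "0.182 -0.0675 0 0 0 0 0.4"

```text
clock: 3.58
position: [0.5483, -0.0922, 0.2081]
ee_rot: [0.818, 0.576, 0.001, 0.001]
ft_force: [1.0, 0.6, -0.1]
grip_width: 0.703
grasp_force: 0.0
```

Call:
jog_arm --pt "0.036 -0.0135 0 0 0 0 0.4" --pt "0.073 -0.027 0 0 0 0 0.4" --pt "0.109 -0.0405 0 0 0 0 0.4" --pt "0.146 -0.054 0 0 0 0 0.4" --pt "0.182 -0.0675 0 0 0 0 0.4"

```text
clock: 4.0
position: [0.5459, 0.1022, 0.2082]
ee_rot: [0.818, 0.576, 0.001, 0.001]
ft_force: [-0.1, -0.6, -0.1]
grip_width: 0.7
grasp_force: 0.0
```

Call:
jog_arm --pt "0.036 -0.0135 0.03 0 0 0 0.4" --pt "0.065 -0.025 0.06 0 0 0 0.4" --pt "0.071 -0.026 0.09 0 0 0 0.4" --pt "0.071 -0.026 0.1 0 0 0 0.4" --pt "0.071 -0.026 0.1 0 0 0 0.4"

```text
clock: 4.42
position: [0.5436, 0.1757, 0.1049]
ee_rot: [0.817, 0.576, -0.002, -0.001]
ft_force: [-0.3, -1.3, -0.8]
grip_width: 0.698
grasp_force: 0.0
```

```bash
python3 go.py .5455 .1757 .045 -19.4
```

```text
t4.42 pos [0.5436 0.1757 0.1049] shift [0.0008 0.002  0.0599] rot [-0.004  0.002 -0.003] F [-0.3 -1.3 -0.8] g 0.698 0.0
```

Call:
jog_arm --pt "0.001 0.003 0.02 0 0 0 0.4" --pt "0.001 0.003 0.04 0 0 0 0.4" --pt "0.001 0.003 0.055 0 0 0 0.4" --pt "0.001 0.003 0.06 0 0 0 0.4" --pt "0.001 0.003 0.06 0 0 0 0.4"

```text
clock: 4.83
position: [0.5489, 0.174, 0.048]
ee_rot: [0.818, 0.575, 0.0, 0.0]
ft_force: [-0.8, -0.9, 0.3]
grip_width: 0.695
grasp_force: 0.0
```

Call:
jog_arm --pt "0 0 0 0 0 0 -0.1" --pt "0 0 0 0 0 0 -1" --pt "0 0 0 0 0 0 -1" --pt "0 0 0 0 0 0 -1" --pt "0 0 0 0 0 0 -1" --grip_force 50

```text
clock: 5.25
position: [0.5493, 0.1753, 0.0494]
ee_rot: [0.818, 0.576, 0.001, 0.001]
ft_force: [-0.9, -0.7, 7.0]
grip_width: 0.349
grasp_force: 49.3
```

```bash
python3 go.py .5455 .1757 .045 -19.4
```

```text
t5.25 pos [0.5493 0.1753 0.0494] shift [-0.001  -0.0037  0.0044] rot [ 0.002 -0.001 -0.006] F [-0.9 -0.7  7. ] g 0.349 49.3
```

Call:
jog_arm --pt "0 0 -0.02 0 0 0 -1" --pt "0 0 -0.055 0 0 0 -1" --pt "0 0 -0.095 0 0 0 -1" --pt "0 0 -0.135 0 0 0 -1" --pt "0 0 -0.17 0 0 0 -1"

```text
clock: 5.67
position: [0.5483, 0.1753, 0.221]
ee_rot: [0.818, 0.576, 0.001, 0.0]
ft_force: [1.5, -0.7, -1.6]
grip_width: 0.35
grasp_force: 50.2
```

```bash
python3 go.py .575 -.2135 .22 -19.4
python3 - <<'E'
from workcell import optics
from h import *
np.set_printoptions(precision=4,suppress=True)
T={}
for n in ("side","top"):
    c=optics.camera(n); T[n]=c; X=cloud(c); m=masks(c)["gold"]&(X[...,2]>.1)&(X[...,0]<.7)
    p=X[m]; print(n,len(p),p.min(0),p.max(0)) if len(p) else print(n,0)
a=cv2.resize(T["side"]["color"][100:400,100:400,::-1],None,fx=2,fy=2); cv2.imwrite("pics/c.png",a)
E
```

```text
t5.67 pos [0.5483 0.1753 0.221 ] shift [-0.3571  0.1562  0.0009] rot [ 0.002 -0.001 -0.005] F [ 1.5 -0.7 -1.6] g 0.35 50.2
side 2347 [ 0.4379 -1.6872  0.1522] [0.7    0.1988 0.2208]
top 53 [0.5415 0.1537 0.1849] [0.5686 0.1638 0.1919]
```

View pics/c.png

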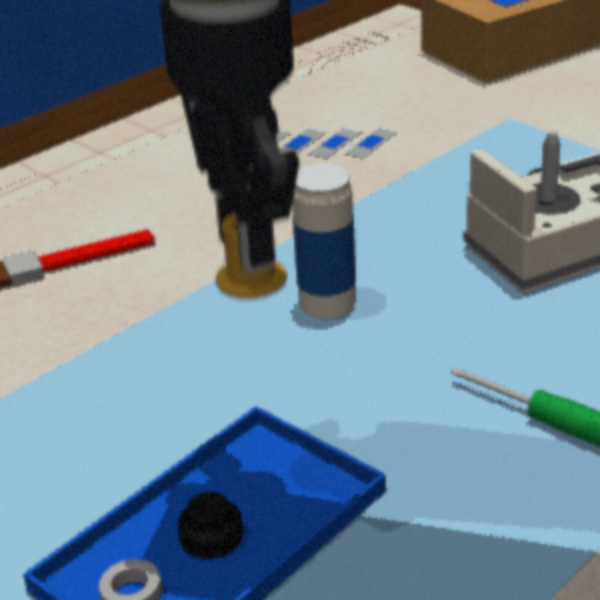

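The sleeve hangs upright in the fingers, with its flange at crop (250,280); the knob and bearing are still in the tray. I'll carry it to the shaft.

Call:
jog_arm --pt "-0.035 0.015 0 0 0 0 -1" --pt "-0.071 0.031 0 0 0 0 -1" --pt "-0.107 0.047 0 0 0 0 -1" --pt "-0.143 0.0625 0 0 0 0 -1" --pt "-0.178 0.078 0 0 0 0 -1"

```text
clock: 6.18
position: [0.5612, -0.0209, 0.2176]
ee_rot: [0.818, 0.576, 0.0, 0.0]
ft_force: [0.4, 0.5, -1.4]
grip_width: 0.348
grasp_force: 50.2
```

Call:
jog_arm --pt "-0.037 0.016 0 0 0 0 -1" --pt "-0.074 0.032 0 0 0 0 -1" --pt "-0.11 0.048 0 0 0 0 -1" --pt "-0.145 0.0635 0 0 0 0 -1" --pt "-0.178 0.078 0 0 0 0 -1"

```text
clock: 6.6
position: [0.5746, -0.2152, 0.2176]
ee_rot: [0.818, 0.575, -0.0, 0.0]
ft_force: [0.7, -0.4, -2.0]
grip_width: 0.354
grasp_force: 50.2
```

Call:
jog_arm --pt "0 0 0.02 0 0 0 -1" --pt "0 0 0.02 0 0 0 -1" --pt "0 0 0.02 0 0 0 -1"

```text
clock: 6.85
position: [0.5744, -0.2121, 0.1967]
ee_rot: [0.818, 0.576, -0.0, -0.001]
ft_force: [0.4, 1.1, -1.5]
grip_width: 0.351
grasp_force: 50.2
```

```bash
python3 go.py .575 -.2135 .2 -19.4
python3 - <<'E'
from workcell import optics,get_obs
from h import *
np.set_printoptions(precision=4,suppress=True)
T={}
for n in ("side","top"):
    c=optics.camera(n); T[n]=c; np.savez(f"{n}2.npz",**c); X=cloud(c); m=masks(c)["gold"]&(X[...,2]>.08)&(X[...,0]<.7)&(abs(X[...,1]+.21)<.08)
    p=X[m]; print(n,len(p),p.min(0),p.max(0))
    f=p[p[:,2]<p[:,2].min()+.012]; print(' flange',cv2.minEnclosingCircle(f[:,:2].astype(np.float32)))
    q=m.astype(np.uint8)
    v,u=np.nonzero(q); print(' px',u.min(),u.max(),v.min(),v.max())
# shaft from start pictures: median over cylinder part, fit circle r=8 by visible surface
from scipy.optimize import least_squares
for n in ("side","top"):
    c=load(n,0);X=cloud(c);s=X[(np.hypot(X[...,0]-.574,X[...,1]+.213)<.014)&(X[...,2]>.08)&(X[...,2]<.115)]
    r=least_squares(lambda q:np.hypot(s[:,0]-q[0],s[:,1]-q[1])-.008,[.574,-.213],loss="soft_l1",f_scale=.001); print('shaft fit',n,len(s),r.x)
a=cv2.resize(T["side"]["color"][80:280,280:480,::-1],None,fx=3,fy=3); cv2.imwrite("pics/d.png",a)
E
```

```text
t6.85 pos [ 0.5744 -0.2121  0.1967] shift [-0.0011  0.0011 -0.0033] rot [-0.002 -0.001 -0.005] F [ 0.4  1.1 -1.5] g 0.351 50.2
side 368 [ 0.5493 -0.2305  0.152 ] [ 0.5949 -0.1892  0.1953]
 flange ((0.5718223452568054, -0.20906685292720795), 0.023319991305470467)
 px 365 388 128 158
top 129 [ 0.5558 -0.2106  0.1529] [ 0.5975 -0.1751  0.3055]
 flange ((0.5766392350196838, -0.20373177528381348), 0.02156521938741207)
 px 426 439 206 228
shaft fit side 147 [ 0.574  -0.2146]
shaft fit top 38 [ 0.5752 -0.2141]
```

View pics/d.png

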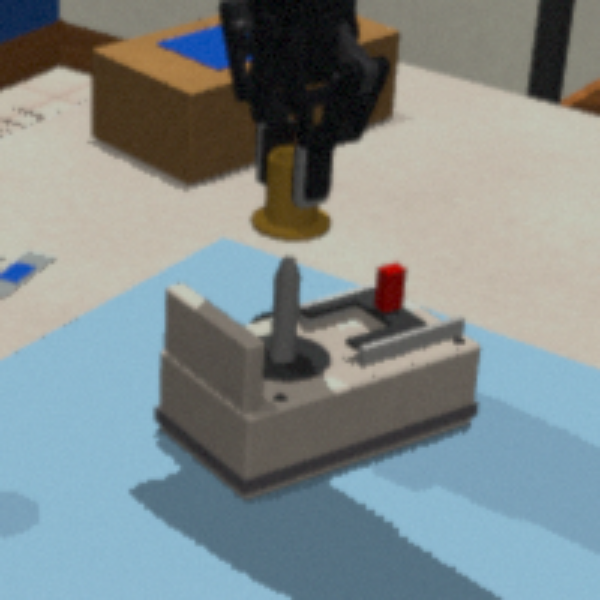

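In the crop the flange is centred near (290,222), with the shaft tip right below at (288,262). The keeper is pulled back, its grip at (390,285). I'll refine the relative offset by fitting circles to the flange rim, tube and shaft.

Run:
```python
from h import *
from scipy.optimize import least_squares
from workcell import get_obs,optics
np.set_printoptions(precision=4,suppress=True)
def fit(s,r,g): return least_squares(lambda q:np.hypot(s[:,0]-q[0],s[:,1]-q[1])-r,g,loss="soft_l1",f_scale=.001).x
c=optics.camera("side"); print(get_obs()["position"].round(4))
X=cloud(c); m=masks(c)["gold"]&(abs(X[...,0]-.575)<.05)&(abs(X[...,1]+.21)<.06)
z0=X[m][:,2].min(); tube=X[m&(X[...,2]>z0+.011)]; print("z0",z0,"tube",len(tube),fit(tube,.016,[.574,-.212]))
sh=X[(np.hypot(X[...,0]-.574,X[...,1]+.213)<.014)&(X[...,2]>.08)&(X[...,2]<.113)]; print("shaft",len(sh),fit(sh,.008,[.574,-.213]))
tip=X[(np.hypot(X[...,0]-.574,X[...,1]+.213)<.014)&(X[...,2]>.08)&(X[...,2]<z0-.004)][:,2].max(); print("tip",tip)
# pixel columns: flange centre vs shaft centre
v,u=np.nonzero(m); rows=[(u[v==r].min()+u[v==r].max())/2 for r in sorted(set(v))[-9:-3]]; print("flange u",np.mean(rows),"rows",v.max())
k=(np.hypot(X[...,0]-.574,X[...,1]+.213)<.014)&(X[...,2]>.08)&(X[...,2]<.113); v,u=np.nonzero(k)
print("shaft u",[(r,(u[v==r].min()+u[v==r].max())/2) for r in sorted(set(v))][::4])
```

```text
[ 0.5757 -0.2112  0.1986]
z0 0.15228228253590115 tube 195 [ 0.5714 -0.2123]
shaft 141 [ 0.574  -0.2147]
tip 0.1269891973738927
flange u 376.0833333333333 rows 158
shaft u [(np.int64(173), np.float64(371.0)), (np.int64(177), np.float64(375.0)), (np.int64(181), np.float64(375.0)), (np.int64(185), np.float64(374.5)), (np.int64(189), np.float64(374.5))]
```

Call:
jog_arm --pt "-0.002 0.0015 0.008 0 0 0 -1" --pt "-0.002 0.0015 0.016 0 0 0 -1" --pt "-0.002 0.0015 0.024 0 0 0 -1" --pt "-0.002 0.0015 0.03 0 0 0 -1" --pt "-0.002 0.0015 0.03 0 0 0 -1"

```text
clock: 7.42
position: [0.5749, -0.2147, 0.1654]
ee_rot: [0.818, 0.576, -0.001, -0.001]
ft_force: [0.2, 0.1, -2.0]
grip_width: 0.351
grasp_force: 50.2
```

Call:
jog_arm --pt "0 0 0.003 0 0 0 -1" --pt "0 0 0.006 0 0 0 -1" --pt "0 0 0.006 0 0 0 -1"

```text
clock: 7.67
position: [0.5756, -0.215, 0.161]
ee_rot: [0.818, 0.576, -0.0, -0.0]
ft_force: [-0.9, 0.2, -1.6]
grip_width: 0.351
grasp_force: 50.2
```

```bash
python3 go.py .575 -.2141 .105 -19.4
python3 - <<'E'
from workcell import optics
from h import *
c=optics.camera("side"); a=cv2.resize(c["color"][110:230,310:450,::-1],None,fx=5,fy=5,interpolation=2); cv2.imwrite("pics/e.png",a)
E
```

```text
t7.67 pos [ 0.5756 -0.215   0.161 ] shift [ 0.0006 -0.0009  0.056 ] rot [-0.     0.    -0.005] F [-0.9  0.2 -1.6] g 0.351 50.2
```

View pics/e.png

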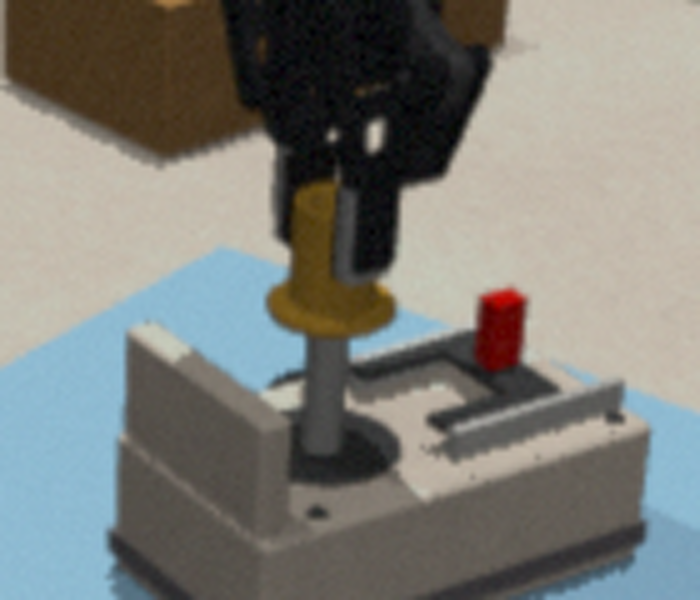

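The shaft (crop 327,390) comes out centred under the flange (332,310), and there is no contact force. I'll continue down.

Call:
jog_arm --pt "0 0 0.004 0 0 0 -1" --pt "0 0 0.008 0 0 0 -1" --pt "0 0 0.012 0 0 0 -1" --pt "0 0 0.015 0 0 0 -1" --pt "0 0 0.015 0 0 0 -1"

```text
clock: 8.13
position: [0.5754, -0.215, 0.1455]
ee_rot: [0.818, 0.576, -0.0, -0.0]
ft_force: [-0.5, 0.4, -1.5]
grip_width: 0.352
grasp_force: 50.2
```

Call:
jog_arm --pt "0 0 0.006 0 0 0 -1" --pt "0 0 0.012 0 0 0 -1" --pt "0 0 0.018 0 0 0 -1" --pt "0 0 0.024 0 0 0 -1" --pt "0 0 0.026 0 0 0 -1"

```text
clock: 8.55
position: [0.5752, -0.215, 0.119]
ee_rot: [0.818, 0.576, -0.0, -0.001]
ft_force: [-0.2, 0.5, -1.9]
grip_width: 0.35
grasp_force: 50.3
```

Call:
jog_arm --pt "0 0 0.003 0 0 0 -1" --pt "0 0 0.006 0 0 0 -1" --pt "0 0 0.009 0 0 0 -1" --pt "0 0 0.009 0 0 0 -1" --pt "0 0 0.009 0 0 0 -1"

```text
clock: 8.97
position: [0.5758, -0.215, 0.1114]
ee_rot: [0.818, 0.576, -0.0, -0.0]
ft_force: [-1.1, 0.2, -1.7]
grip_width: 0.349
grasp_force: 50.3
```

Call:
jog_arm --pt "0 0 0.001 0 0 0 -1" --pt "0 0 0.002 0 0 0 -1" --pt "0 0 0.003 0 0 0 -1" --pt "0 0 0.004 0 0 0 -1" --pt "0 0 0.004 0 0 0 -1"

```text
clock: 9.38
position: [0.5757, -0.215, 0.1073]
ee_rot: [0.818, 0.576, -0.0, -0.0]
ft_force: [0.2, -1.1, -2.3]
grip_width: 0.347
grasp_force: 50.3
```

Call:
jog_arm --pt "0 0 0.0005 0 0 0 -1" --pt "0 0 0.001 0 0 0 -1" --pt "0 0 0.0015 0 0 0 -1" --pt "0 0 0.002 0 0 0 -1" --pt "0 0 0.002 0 0 0 -1"

```text
clock: 9.8
position: [0.5758, -0.2151, 0.1055]
ee_rot: [0.818, 0.576, 0.0, 0.0]
ft_force: [-0.8, 1.1, -1.5]
grip_width: 0.349
grasp_force: 50.3
```

Call:
jog_arm --pt "0 0 0.0005 0 0 0 -1" --pt "0 0 0.001 0 0 0 -1" --pt "0 0 0.0015 0 0 0 -1" --pt "0 0 0.002 0 0 0 -1" --pt "0 0 0.002 0 0 0 -1"

```text
clock: 10.22
position: [0.5759, -0.2151, 0.1054]
ee_rot: [0.818, 0.576, -0.0, 0.0]
ft_force: [-8.5, 2.7, 16.1]
grip_width: 0.351
grasp_force: 52.3
```

```bash
python3 go.py .575 -.2141 .105 -19.4
python3 - <<'E'
from workcell import optics
from h import *
c=optics.camera("side"); X=cloud(c); m=masks(c)["gold"]&(abs(X[...,0]-.575)<.05)&(abs(X[...,1]+.21)<.06); p=X[m]
print(len(p),np.percentile(p[:,2],[0,2,10,50,98,100]).round(4)); np.savez("side3.npz",**c)
E
```

```text
t10.22 pos [ 0.5759 -0.2151  0.1054] shift [ 0.0006 -0.0011  0.0004] rot [ 0.001  0.001 -0.005] F [-8.5  2.7 16.1] g 0.351 52.3
297 [0.0594 0.0604 0.0617 0.0712 0.103  0.1038]
```

The deck contact shows as 16 N with the sleeve underside near z 0.060. Releasing and rising.

Call:
jog_arm --pt "0 -0.0005 -0.001 0 0 0 -1" --pt "0 -0.0005 -0.0015 0 0 0 -0.1" --pt "0 -0.0005 -0.0015 0 0 0 0.2" --pt "0 -0.0005 -0.0015 0 0 0 0.3" --pt "0 -0.0005 -0.0015 0 0 0 0.3"

```text
clock: 10.68
position: [0.5753, -0.2148, 0.1048]
ee_rot: [0.818, 0.576, 0.0, -0.0]
ft_force: [0.3, -0.5, -0.3]
grip_width: 0.643
grasp_force: 0.0
```

Call:
jog_arm --pt "0 0 -0.01 0 0 0 0.3" --pt "0 0 -0.03 0 0 0 0.3" --pt "0 0 -0.06 0 0 0 0.3" --pt "0 0 -0.09 0 0 0 0.2" --pt "0 0 -0.09 0 0 0 0"

```text
clock: 11.1
position: [0.578, -0.2154, 0.2022]
ee_rot: [0.818, 0.576, 0.003, 0.004]
ft_force: [1.6, -0.2, -0.1]
grip_width: 0.503
grasp_force: 0.0
```

```bash
python3 go.py .5494 -.2892 .108 -19.4
python3 - <<'E'
from workcell import optics
from h import *
c=optics.camera("side"); X=cloud(c); m=masks(c)["gold"]&(abs(X[...,0]-.575)<.05)&(abs(X[...,1]+.21)<.06); p=X[m]
print(len(p),np.percentile(p[:,2],[0,2,10,50,98,100]).round(4))
m=masks(c)["red"]; p=X[m&(abs(X[...,1])<.4)&(X[...,0]<.7)];t=p[p[:,2]>.094];print(t.mean(0))
a=cv2.resize(c["color"][110:230,310:450,::-1],None,fx=5,fy=5,interpolation=2); cv2.imwrite("pics/f.png",a)
E
```

```text
t11.10 pos [ 0.578  -0.2154  0.2022] shift [-0.0791 -0.0029  0.0942] rot [ 0.009  0.    -0.005] F [ 1.6 -0.2 -0.1] g 0.503 0.0
411 [0.0589 0.0607 0.0625 0.0801 0.1042 0.1053]
[ 0.54485942 -0.28769163  0.09831997]
```

View pics/f.png

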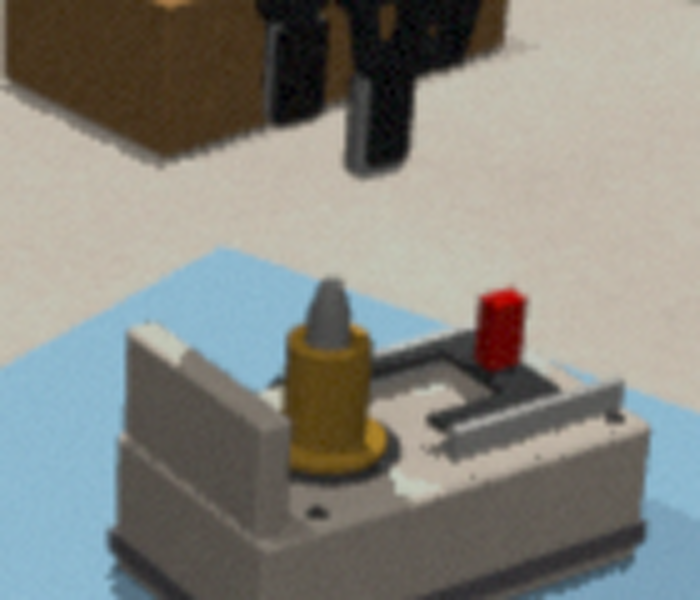

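The sleeve sits flange down on the deck (crop 335,460) with the shaft showing 23 mm above it. The red grip is at (500,330). Now I push the keeper home.

Call:
jog_arm --pt "-0.035 -0.002 0 0 0 0 0" --pt "-0.07 -0.002 0.01 0 0 0 0" --pt "-0.079 -0.002 0.04 0 0 0 0" --pt "-0.079 -0.002 0.06 0 0 0 0" --pt "-0.079 -0.002 0.06 0 0 0 0"

```text
clock: 11.57
position: [0.5436, -0.2886, 0.13]
ee_rot: [0.818, 0.575, -0.002, -0.003]
ft_force: [-0.4, -0.1, -0.2]
grip_width: 0.498
grasp_force: 0.0
```

Call:
jog_arm --pt "0 0 0 0 0 0 0" --pt "0 0 0 0 0 0 0"

```text
clock: 11.73
position: [0.5477, -0.2879, 0.1362]
ee_rot: [0.817, 0.576, 0.001, 0.0]
ft_force: [0.7, -0.3, 0.6]
grip_width: 0.499
grasp_force: 0.0
```

```bash
python3 go.py .5494 -.2892 .107 -19.4
```

```text
t11.73 pos [ 0.5477 -0.2879  0.1362] shift [-0.0007  0.002   0.0292] rot [ 0.001 -0.    -0.004] F [ 0.7 -0.3  0.6] g 0.499 0.0
```

Call:
jog_arm --pt "0 0.001 0.01 0 0 0 0" --pt "0 0.001 0.02 0 0 0 0" --pt "0 0.001 0.028 0 0 0 0" --pt "0 0.001 0.028 0 0 0 0" --pt "0 0.001 0.028 0 0 0 -1" --grip_force 30

```text
clock: 12.15
position: [0.5474, -0.2886, 0.1063]
ee_rot: [0.818, 0.576, -0.0, -0.001]
ft_force: [-0.5, 0.2, 0.3]
grip_width: 0.375
grasp_force: 0.0
```

Call:
jog_arm --pt "0 0 0 0 0 0 -1" --pt "0 0 0 0 0 0 -1" --pt "0 0 0 0 0 0 -1" --pt "0 0 0 0 0 0 -1"

```text
clock: 12.48
position: [0.549, -0.2893, 0.1076]
ee_rot: [0.818, 0.576, 0.001, 0.001]
ft_force: [6.9, -2.3, -5.0]
grip_width: 0.13
grasp_force: 34.4
```

Call:
jog_arm --pt "0.008 0.001 0 0 0 0 -1" --pt "0.016 0.001 0 0 0 0 -1" --pt "0.024 0.001 0 0 0 0 -1" --pt "0.031 0.001 0 0 0 0 -1" --pt "0.036 0.001 0 0 0 0 -1"

```text
clock: 12.9
position: [0.5614, -0.254, 0.1074]
ee_rot: [0.817, 0.576, 0.0, 0.0]
ft_force: [-0.2, -1.5, 3.4]
grip_width: 0.133
grasp_force: 35.4
```

Call:
jog_arm --pt "0.001 0 0 0 0 0 -1" --pt "0.002 0 0 0 0 0 -1" --pt "0.003 0 0 0 0 0 -1" --pt "0.004 0 0 0 0 0 -1" --pt "0.004 0 0 0 0 0 -1"

```text
clock: 13.32
position: [0.5622, -0.2519, 0.1074]
ee_rot: [0.818, 0.576, -0.0, 0.0]
ft_force: [-0.8, 0.6, 5.7]
grip_width: 0.13
grasp_force: 35.7
```

Call:
jog_arm --pt "0.001 0 0 0 0 0 -1" --pt "0.002 0 0 0 0 0 -1" --pt "0.0025 0 0 0 0 0 -1" --pt "0.003 0 0 0 0 0 -1" --pt "0.003 0 0 0 0 0 -1"

```text
clock: 13.73
position: [0.5629, -0.2501, 0.1074]
ee_rot: [0.818, 0.575, -0.0, 0.001]
ft_force: [-2.1, -2.2, 5.6]
grip_width: 0.13
grasp_force: 35.8
```

Call:
jog_arm --pt "0.001 0 0 0 0 0 -1" --pt "0.002 0 0 0 0 0 -1" --pt "0.003 0 0 0 0 0 -1" --pt "0.003 0 0 0 0 0 -1"

```text
clock: 14.07
position: [0.5629, -0.2499, 0.1074]
ee_rot: [0.819, 0.574, -0.002, 0.001]
ft_force: [-4.9, -10.4, 6.4]
grip_width: 0.129
grasp_force: 35.8
```

The stop has been reached: the tool stalled at 11 N. Release, retreat and check.

Call:
jog_arm --pt "-0.003 0 0 0 0 0 -0.3" --pt "-0.003 0 0 0 0 0 0" --pt "-0.003 0 0 0 0 0 0" --pt "-0.003 0 -0.02 0 0 0 0" --pt "-0.003 0 -0.05 0 0 0 0"

```text
clock: 14.48
position: [0.5615, -0.2475, 0.1543]
ee_rot: [0.817, 0.576, -0.001, -0.003]
ft_force: [0.2, -0.3, -0.0]
grip_width: 0.5
grasp_force: 0.0
```

Call:
jog_arm --pt "-0.01 0 -0.04 0 0 0 0" --pt "-0.04 0 -0.08 0 0 0 0" --pt "-0.07 0 -0.09 0 0 0 0" --pt "-0.1 0 -0.09 0 0 0 0" --pt "-0.1 0 -0.09 0 0 0 0"

```text
clock: 14.9
position: [0.5264, -0.35, 0.2479]
ee_rot: [0.82, 0.572, -0.001, 0.002]
ft_force: [-0.7, -0.2, 0.1]
grip_width: 0.498
grasp_force: 0.0
```

Call:
jog_arm --pt "0 0 0 0 0 0 0" --pt "0 0 0 0 0 0 0" --pt "0 0 0 0 0 0 0"

```text
clock: 15.15
position: [0.5301, -0.3411, 0.2464]
ee_rot: [0.817, 0.577, 0.0, -0.001]
ft_force: [-0.8, 0.2, -0.1]
grip_width: 0.497
grasp_force: 0.0
```

```bash
python3 go.py .5494 -.2892 .107 -19.4
python3 - <<'E'
from workcell import optics
from h import *
c=optics.camera("side"); X=cloud(c); m=masks(c)["gold"]&(abs(X[...,0]-.575)<.05)&(abs(X[...,1]+.21)<.06); p=X[m]
print(len(p),np.percentile(p[:,2],[0,2,10,50,98,100]).round(4))
m=masks(c)["red"]; p=X[m&(abs(X[...,1])<.4)&(X[...,0]<.7)];t=p[p[:,2]>.094];print(t.mean(0),"moved",(t.mean(0)-[.5449,-.2877,.098])@[.332,.943,0])
a=cv2.resize(c["color"][110:230,310:450,::-1],None,fx=5,fy=5,interpolation=2); cv2.imwrite("pics/g.png",a)
E
```

```text
t15.15 pos [ 0.5301 -0.3411  0.2464] shift [0.0552 0.0009 0.1395] rot [-0.001 -0.001 -0.003] F [-0.8  0.2 -0.1] g 0.497 0.0
380 [0.0588 0.0609 0.0633 0.0843 0.1037 0.1049]
[ 0.5582619  -0.24871016  0.09813795] moved 0.04120357064144413
```

View pics/g.png

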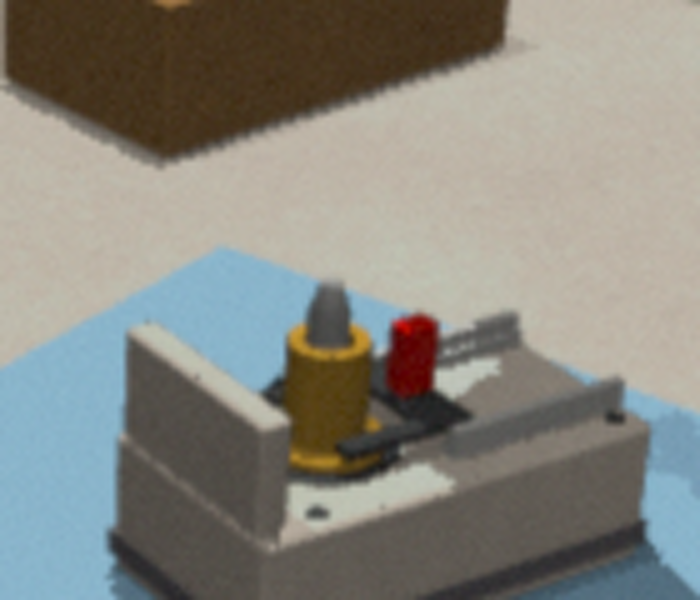

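The fork is over the flange (prong at crop 390,435), the sleeve is seated and the grip is fully forward. It moved 41 mm to the stop, and the robot is clear. Handing in.

```bash
python3 -c "
from workcell import workorder;print(workorder.hand_in())"
```

```text
the job is handed in; nothing more can be done
None
```

The sleeve is seated flange down on the deck, the keeper is pushed forward to its stop with its fork over the flange, everything is released, and the job is handed in at about 15 s; no verdict came back.

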